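# Slide a tile offcut off the cutting stand into the scrap tray

## Robot

A 6-joint arm with a two-finger parallel gripper is mounted at the origin on a cart in front of the work surface, level with it; the furniture and walls round the work are solid. World frame = base frame: x ahead of the robot, y to its left, z up, the work surface at z = 0. Lengths are in mm, angles in rad, forces in N, time in s.
With the tool pointing down it reaches from about 275 to 1000 mm from the base axis. Payload 8.4 kg.
Tool frame: the origin (TCP) lies between the finger pads; the fingertips stand 22 mm ahead of it and the grasp point (between the pads) lies 3 mm ahead of it (r.nose_length is the z of the fingertips in the tool frame, in mm); z points along the fingers, y is the line along which they close (so a half turn about z gives the same grasp; the last joint's range is limited). The gripper opens to 85 mm and grips with 20 to 120 N. Pads are 22 mm wide; open, the fingers measure 114 mm over their backs; the gripper's body (76 mm by 85 mm) begins 54 mm behind the grasp point. The pads swing forward as they close: fully open they stand 13 mm farther back than shut.
Start: joints at [-1.262, 0.353, 1.633, -0, 1.155, -0.002], TCP at [191.136, -595.059, 214.581] pointing down, gripper open.
Joint ranges: [-2.63, 2.63], [-0.92, 2.1], [0.06, 2.66], [-1.3, 4.44], [0, 2.69], [-3.02, 3.02]. Speed limits (rad/s): [2.22, 2.22, 2.79, 3.14, 3.14, 3.14].

## Interface

Orientations are given as [roll, pitch, yaw] about the fixed x, y, z axes, in that order (R = Rz(yaw) Ry(pitch) Rx(roll)).
In Python, from rig import r, cams gives the robot as it stands.
- The arm moves only by the shell command python3 -m handwheel [FORCE], which reads ROWS from standard input. ROWS is a JSON list of rows, 1 to 5 of them, each written [[rx, ry, rz], [dx, dy, dz], opening]: a rotation vector rx, ry, rz in rad, then dx, dy, dz in mm, then the opening from 0.0 (shut) to 1.0 (fully open); each row shifts and turns the commanded pose from where the row before left it, along the tool's axes as they then stand; what a row does not reach is not made up. A row lasts 1/12 s, in which the tool goes at most 41.7 mm and 0.125 rad, less where a joint would pass 70% of its speed; a pose out of reach is approached as far as the arm can. The fingers move at their own pace and stop on an object; FORCE is the grip in N (left out, the last holds). Time passes only in rows, so rows that do not move let the fingers close. It prints the time, the measured TCP pose, the force, the opening and the grip force at its end. Input that does not fit is refused with a message, and nothing moves.
- r.sense(): the state, without advancing time (a new reading comes with each control period).
- cams.grab_frame(name): name is "side" or "top" or "wrist"; returns the picture (420x560x3 uint8, red, green, blue); there is no depth.
- cams.camera_params(name): a dict with "fx", "fy", "cx", "cy" (pixels), "rvec" (rotation vector, rad) and "tvec" (3), from world to camera coordinates, as OpenCV has them. Camera axes: x right, y down, z forward; pixel columns grow to the right and rows downward; lengths in mm; the calibration is good to about 2 mm. A picture is of the moment at which its call begins: read the wrist's pose just before it. camera_params takes no time and is no camera call; for the wrist camera it gives the pose at the moment of the call.
- r.sign_off(): hands the job in; it is judged then, once.
The state is a dict: "clock": time; "qpos": joint angles; "qvel": joint speeds; "joint_efforts": joint torques, N m; "eef_pos": TCP position; "tcp_rot": TCP orientation; "contact_force": force on the tool from outside, world axes, zero at the start; "wrist_torque": the same for the moment, N m; "opening": opening from 0.0 (shut) to 1.0 (fully open); "grasp_force": force on a finger pad.
Only numpy, scipy, OpenCV 4.12 (cv2) and the standard library are available. Lean on these libraries where they do the work, as an engineer would, in place of code of your own. Each camera call takes 0.05 s, during which the arm holds its last target. There are 200 camera calls.

## Task

Clear the cutting stand: swing the yellow stop bar fully open and leave it open, then press lightly on top of the tile offcut with the fingertips and slide it out over the open edge of the bed so that it drops into the black scrap tray below. The tile is brittle, so never press hard on it; leave the tray and the other things on the bench where they are.

Things in the scene. Friction and masses are not known exactly. Their poses are not given: they have to be found in the camera images.
- stand: Fixed cutting stand: green column on a grey foot, carrying an aluminium slide bed. Origin under the column at bench level, z up. In this frame the bed spans x -65 to +65 mm, y -50 to +50 mm, top face at z = 95 mm when level, open edge at -x. A steel back stop (14 mm above the bed) has its face at x = +52 mm.
- bed_edge (a point): Middle of the bed's open edge at top-face height when the bed is level (stand x -65, y 0, z 95 mm). The bed sits on a cross pivot (axis along y at x +15, z 84 mm), clamped out of level, different each time: pitched up to 0.04 rad either way, so its top rises or falls along the slide by up to 4 mm per 100 mm. It is stiff, polished (friction about 0.2).
- channel (a point): Middle of the channel in which the tile slides, on the bed's top face when level (stand x +4, y 0, z 95 mm). It runs along the stand's x between two side rails 8 mm high and 11 mm wide, centred at y = +-36 mm, from x = -48 to +56 mm, and is 61 mm wide.
- tile: Brittle tile offcut, blue glazed top, terracotta body, 70 mm along its x, 56 mm along its y, 8 mm thick, 0.08 to 0.17 kg; origin at the centre of its underside, axes as the stand's. It lies in the channel almost against the back stop, centred at stand x = +15 mm, flush with the rails, so it cannot be gripped or pushed by its edges there.
- tile_top (a point): Centre of the tile's top face. Fingertips hold the glaze much better than the polished bed does: 4 to 12 N pressed on the top drags the tile along. It cracks when the fingers load it with more than 30 N.
- stop_bar (a joint): Angle of the yellow stop bar (88 x 8 x 10 mm, 4 to 14 mm above the bed), rad: 0 = closed across the bed's mouth, along the stand's +y; 1.75 = fully open at its end stop, pointing to the stand's -x and a little -y. Opens counter-clockwise from above, free end first moving to the stand's -x; light friction (under 1.5 N at the peg) holds it where it is left.
- bar_pivot (a point): Pivot of the stop bar at bed-top height, at x = -58 mm, y = -43 mm of the stand.
- bar_peg (a point): Top of the red upright peg on the stop bar's free end, 11 mm thick, 34 mm tall (its foot is 34 mm below this point), 77 mm from the pivot; push or pinch it to swing the bar.
- scrap_tray: Loose black open scrap tray, 128 x 104 x 35 mm outside, walls 4 mm, about 1.2 kg; origin at the centre of its underside. It stands on the bench below the bed's open edge.
- pine_block: Bystander: pine offcut block, 60 x 120 x 38 mm, lying flat.
- screw_jar: Bystander: clear jar with a red lid, 66 mm across, 96 mm high.
- marker: Bystander: black marker pen with a red cap, lying flat, 130 mm long, 16 mm thick.

How it is judged:
By the outcome, as a careful person would: the job done as asked, in the order asked, and still so for the second after the job is handed in, with the robot touching nothing.
It also fails if it takes over 59 s, if anything falls off the work surface, if the arm or the gripper's body presses on something with over 40 N, if the wrist force passes 120 N, or if a joint passes its speed limit or range.

## Working session

There is one attempt and no reset: what is moved stays moved. The work goes in short steps, Python scripts to look and compute and a shell command to move; the robot and the scene stay as the last step left them, time stands still between calls to the robot, and variables do not carry over. Pictures are saved under pics/ and viewed, at most 10 in all, crops included, and the job is handed in when it is done.

```bash
ls; mkdir -p pics; python3 - <<'E'
from rig import r,cams
import cv2,numpy as np
print(r.sense())
for n in("side","top"):
    print(n,cams.camera_params(n)); cv2.imwrite(f"pics/{n}0.png",cams.grab_frame(n)[:,:,::-1])
E
```

```text
pics
{'clock': 0.0, 'qpos': array([-1.26237365e+00,  3.53632345e-01,  1.63412027e+00, -4.65029772e-06,
        1.15516958e+00, -2.39228996e-03]), 'qvel': array([ 2.05419454e-04,  8.20194409e-04,  7.77177845e-05, -3.46210450e-04,
        7.18808600e-04, -2.58334652e-04]), 'joint_efforts': array([-1.60514264e-03, -6.05252767e+01, -3.42063868e+01,  2.18961586e-04,
        9.38079553e-03,  1.05249040e-05]), 'eef_pos': array([ 191.00448199, -594.59577979,  213.87748378]), 'tcp_rot': array([-3.14026310e+00,  1.07122291e-06,  3.10816851e-01]), 'contact_force': array([ 0.54683244,  0.44141713, -0.09396906]), 'wrist_torque': array([-0.00177408,  0.00652804,  0.00327782]), 'grasp_force': 0.0, 'opening': 0.9979334777559316}
side {'fx': 444.3116497039305, 'fy': 444.3116497039305, 'cx': 275.4538456654465, 'cy': 205.25749506347427, 'rvec': array([ 2.19788394,  0.04896477, -0.01182811]), 'tvec': array([-525.82371112,   93.92103573, 1216.30584241])}
top {'fx': 385.98365283830077, 'fy': 385.98365283830077, 'cx': 274.2571489894596, 'cy': 208.42253218718272, 'rvec': array([ 2.03411084, -2.18699905,  0.23136472]), 'tvec': array([ 86.1561982 , 557.80207743, 849.10459789])}
```

View pics/side0.png

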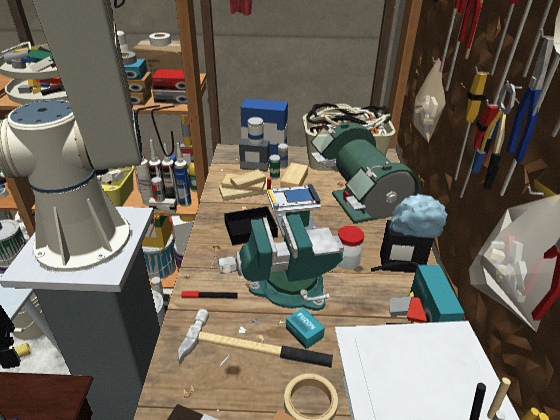

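View pics/top0.png

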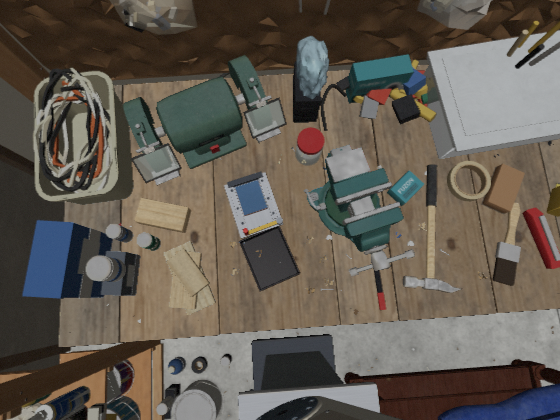

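The top view shows the tile at about (250,197), the yellow bar near (262,229), the red peg near (246,232) and the tray near (270,260). The side view shows the stand at about (293,198), partly behind the vise. I'll zoom in on both.

```bash
python3 - <<'E'
import cv2,numpy as np
a=cv2.imread("pics/top0.png")[165:295,215:310]; b=cv2.imread("pics/side0.png")[175:250,215:330]
a=cv2.resize(a,None,fx=4.5,fy=4.5,interpolation=cv2.INTER_CUBIC)
b=cv2.resize(b,None,fx=3.2,fy=3.2,interpolation=cv2.INTER_CUBIC)
c=np.zeros((590,800,3),np.uint8); c[:a.shape[0],:a.shape[1]]=a; c[:b.shape[0],430:430+b.shape[1]]=b[:,:370]
cv2.imwrite("pics/crop0.png",c)
E
```

```text
(no output)
```

View pics/crop0.png

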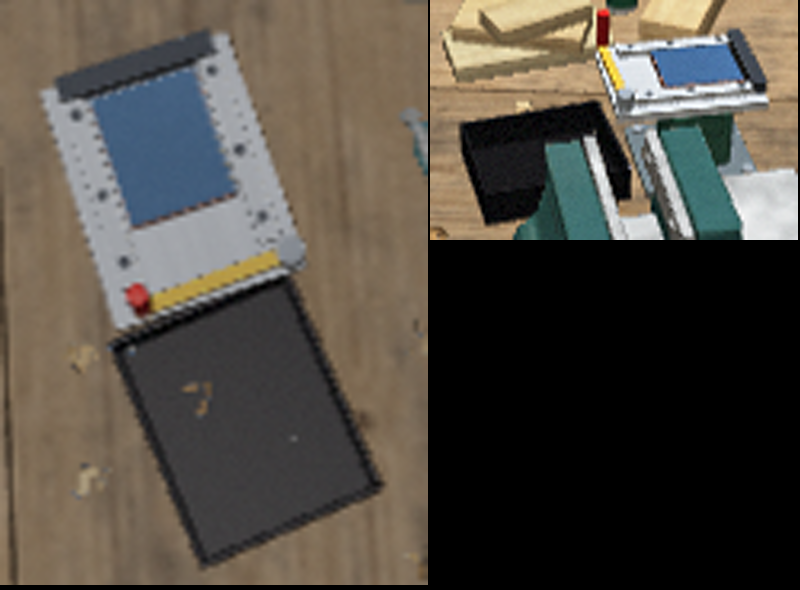

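The crop shows all four bed corners, the tile corners (93,100), (195,68), (237,192) and (133,228), the peg top (137,292), the pivot (292,248) and the tray corners. Next I fit the stand pose and pitch.

```bash
cat >h.py <<'E'
from rig import r,cams
import numpy as np,cv2
from scipy.optimize import least_squares
from scipy.spatial.transform import Rotation as R
def proj(n,P,c=None):
    c=c or cams.camera_params(n); K=np.array([[c["fx"],0,c["cx"]],[0,c["fy"],c["cy"]],[0,0,1]])
    return cv2.projectPoints(np.array(P,float).reshape(-1,1,3),np.array(c["rvec"]),np.array(c["tvec"]),K,None)[0][:,0]
def stand(P,x,y,yaw,pitch=0):   # stand->world for points on bed (pitch + raises +x)
    P=np.array(P,float).reshape(-1,3); o=np.array([15,0,84.])
    P=R.from_euler('y',-pitch).apply(P-o)+o
    return R.from_euler('z',yaw).apply(P)+[x,y,0]
E
cat > fit.py <<'E'
from h import *
T=lambda a:(np.array(a,float)+.5)/4.5-.5+[215,165]
S=lambda a:(np.array(a,float)-[430,0]+.5)/3.2-.5+[215,175]
tile=[(50,28,103),(50,-28,103),(-20,-28,103),(-20,28,103)]
tp=tile+[(65,50,95),(65,-50,95),(-65,50,95)]
tu=T([(93,100),(195,68),(237,192),(133,228),(42,90),(228,33),(118,327)])
su=S([(728,38),(748,80),(665,88),(652,52)])
f=lambda p:np.r_[(proj("top",stand(tp,*p))-tu).ravel(),(proj("side",stand(tile,*p))-su).ravel()]
best=min((least_squares(f,[500,-100,w,0],x_scale=[10,10,.1,.01],loss="soft_l1") for w in np.arange(-3,3.1,1)),key=lambda s:s.cost)
print(best.x,best.cost); print(f(best.x).reshape(-1,2).round(1))
p=best.x
for z in(129,143): print(z,proj("top",stand([(-58,34,z)],*p)),T((137,292)),proj("side",stand([(-58,34,z)],*p)),S((603,12)))
g=lambda q:(proj("top",R.from_euler('z',q[2]).apply([(64,52,35),(64,-52,35),(-64,-52,35),(-64,52,35)])+[q[0],q[1],0])-T([(110,345),(292,278),(383,487),(205,565)])).ravel()
b=least_squares(g,[p[0]-100*np.cos(p[2]),p[1]-100*np.sin(p[2]),p[2]],x_scale=[10,10,.1]);print("tray",b.x,b.fun.round(1))
for n,q in dict(pivot=(-58,-43,95),peg=(-58,34,130),open_peg=(-58-77*np.sin(1.75),-43+77*np.cos(1.75),130),tile=(15,0,103),edge=(-65,0,95)).items(): print(n,stand([q],*p).round(1))
E
python3 fit.py
```

```text
[ 5.68693333e+02  9.26050549e+01  2.50308059e-01 -1.94025172e-02] 2.5441876556930763
[[-0.7 -0.3]
 [ 0.1 -0.7]
 [ 0.4  0.1]
 [-0.3 -0.2]
 [-0.  -0.1]
 [ 0.  -0.7]
 [-0.   0.5]
 [-0.1  1.8]
 [-0.8 -0. ]
 [-0.   0. ]
 [-0.7 -0.2]]
129 [[245.47642574 229.86915223]] [245.05555556 229.5       ] [[269.73881389 182.86249223]] [268.71875 178.40625]
143 [[244.94088035 228.70731571]] [245.05555556 229.5       ] [[269.84667682 178.53347238]] [268.71875 178.40625]
tray [4.51368337e+02 6.47586906e+01 3.28415504e-01] [-0.1 -0.4 -0.3 -2.3  1.   1.  -0.6  1.5]
pivot [[523.4  36.6  96.4]]
peg [[505.  111.4 131.4]]
open_peg [[454.    4.7 132.9]]
tile [[583.6  96.4 103. ]]
edge [[505.9  76.6  96.6]]
```

The fit residuals are under 1 px. The bed edge is about 2 mm per 100 mm higher than the back, and the peg top is at z≈144. Now rise and travel to above the stand with the gripper shut.

```bash
echo '[[[0,0,0],[0,0,-40],0],[[0,0,0],[0,0,-40],0],[[0,0,0],[13,-14,-30],0],[[0,0,0],[26,-27,0],0],[[0,0,0],[26,-27,0],0]]' | python3 -m handwheel 20
echo '[[[0,0,0],[26,-27,0],0],[[0,0,0],[26,-27,0],0],[[0,0,0],[26,-27,0],0],[[0,0,0],[26,-27,0],0],[[0,0,0],[26,-27,0],0]]' | python3 -m handwheel
echo '[[[0,0,0],[26,-27,0],0],[[0,0,0],[26,-27,0],0],[[0,0,0],[26,-27,0],0],[[0,0,0],[26,-27,0],0],[[0,0,0],[26,-27,0],0]]' | python3 -m handwheel
echo '[[[0,0,0],[26,-27,0],0],[[0,0,0],[26,-27,0],0],[[0,0,0],[26,-27,0],0],[[0,0,0],[26,-27,0],0],[[0,0,0],[26,-27,0],0]]' | python3 -m handwheel
```

```text
clock: 0.52
eef_pos: [232.6, -510.9, 326.4]
tcp_rot: [3.138, -0.0, 0.309]
contact_force: [0.6, 0.5, -0.0]
opening: 0.302
grasp_force: 0.0
clock: 0.93
eef_pos: [314.9, -340.3, 324.4]
tcp_rot: [-3.141, 0.0, 0.31]
contact_force: [0.5, 0.0, -0.5]
opening: 0.003
grasp_force: 0.0
clock: 1.35
eef_pos: [397.4, -172.0, 324.5]
tcp_rot: [3.142, -0.0, 0.311]
contact_force: [0.9, -0.4, -0.3]
opening: -0.001
grasp_force: 0.0
clock: 1.77
eef_pos: [479.9, -3.6, 324.5]
tcp_rot: [3.142, 0.0, 0.311]
contact_force: [1.0, -1.5, 0.3]
opening: 0.002
grasp_force: 0.0
```

```bash
echo '[[[0,0,0],[20,-21,0],0],[[0,0,-0.125],[0,0,0],0],[[0,0,-0.125],[0,0,0],0],[[0,0,-0.125],[0,0,0],0],[[0,0,-0.125],[0,0,0],0]]' | python3 -m handwheel 
echo '[[[0,0,-0.125],[0,0,0],0],[[0,0,-0.125],[0,0,0],0],[[0,0,-0.125],[0,0,0],0],[[0,0,-0.125],[0,0,0],0],[[0,0,-0.125],[0,0,0],0]]' | python3 -m handwheel 
echo '[[[0,0,-0.125],[0,0,0],0],[[0,0,-0.125],[0,0,0],0],[[0,0,-0.125],[0,0,0],0],[[0,0,0],[0,0,0],0]]' | python3 -m handwheel
python3 - <<'E'
from h import *
import json
print(r.sense()["qpos"].round(2)); c=cams.camera_params("wrist"); cv2.imwrite("pics/w0.png",cams.grab_frame("wrist")[:,:,::-1])
json.dump({k:np.array(v).tolist() for k,v in c.items()},open("w0.json","w"))
p=[568.7,92.6,.2503,-.0194]
print(proj("wrist",stand([(50,28,103),(50,-28,103),(-20,-28,103),(-20,28,103),(-58,34,143),(-58,-43,95)],*p)).round(0))
E
```

```text
clock: 2.18
eef_pos: [492.1, 20.9, 324.1]
tcp_rot: [-3.141, 0.001, 0.818]
contact_force: [-0.5, -0.4, 0.6]
opening: 0.002
grasp_force: 0.0
clock: 2.6
eef_pos: [492.0, 20.6, 324.2]
tcp_rot: [-3.141, 0.0, 1.442]
contact_force: [-0.4, 0.1, -0.1]
opening: 0.002
grasp_force: 0.0
clock: 2.93
eef_pos: [492.1, 20.5, 324.3]
tcp_rot: [-3.141, -0.0, 1.817]
contact_force: [0.7, -0.5, 0.5]
opening: 0.003
grasp_force: 0.0
[ 0.04  0.05  1.77  0.    1.32 -0.21]
[[406. 105.]
 [402. 157.]
 [339. 158.]
 [342. 105.]
 [311.  98.]
 [305. 171.]]
```

View pics/w0.png

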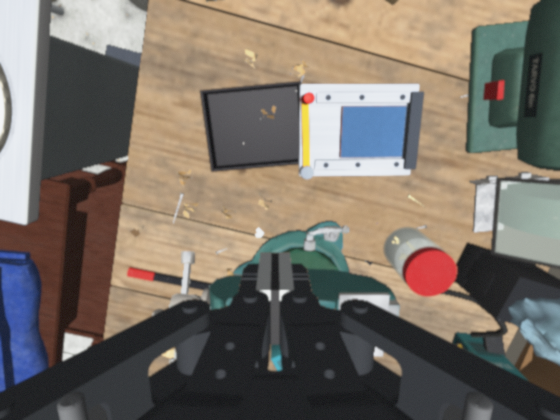

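The wrist view matches the predicted tile corners to about 1–2 px, and the peg at (308,98) to 3 px. I'll move behind the peg (stand x≈-25, y 34) and descend to tip z≈124.

```bash
echo '[[[0,0,0],[28,22,0],0],[[0,0,0],[28,22,0],0],[[0,0,0],[29,23,0],0],[[0,0,0],[0,0,35],0],[[0,0,0],[0,0,35],0]]' | python3 -m handwheel 
echo '[[[0,0,0],[0,0,35],0],[[0,0,0],[0,0,35],0],[[0,0,0],[0,0,25],0],[[0,0,0],[0,0,13],0],[[0,0,0],[0,0,0],0]]' | python3 -m handwheel
python3 - <<'E'
from h import *
s=r.sense(); P=s["eef_pos"]; d=R.from_euler('z',-.2503).apply(P-[568.7,92.6,0]); print(P,d,r.nose_length)
E
```

```text
clock: 3.4
eef_pos: [539.2, 121.2, 255.2]
tcp_rot: [3.137, -0.0, 1.808]
contact_force: [0.7, -0.6, -0.5]
opening: 0.003
grasp_force: 0.0
clock: 3.82
eef_pos: [534.8, 118.5, 143.1]
tcp_rot: [-3.135, -0.0, 1.806]
contact_force: [0.2, 0.3, -0.2]
opening: 0.004
grasp_force: 0.0
[534.76209676 118.53601491 143.14481317] [-26.45612422  33.53403699 143.14481317] 22.0
```

```bash
for i in 1; do echo '[[[0,0,0],[0,-4,0],0],[[0,0,0],[0,-3,0],0],[[0,0,0],[0,0,0],0]]' | python3 -m handwheel; done
echo '[[[0,0,0],[0,-3,0],0],[[0,0,0],[0,0,0],0]]' | python3 -m handwheel
echo '[[[0,0,0],[0,-3,0],0],[[0,0,0],[0,0,0],0]]' | python3 -m handwheel
python3 - <<'E'
from h import *
cv2.imwrite("pics/w1.png",cams.grab_frame("wrist")[:,:,::-1])
E
```

```text
clock: 4.07
eef_pos: [530.5, 117.4, 148.0]
tcp_rot: [3.14, 0.0, 1.81]
contact_force: [-0.1, 0.0, -0.1]
opening: -0.001
grasp_force: 0.0
clock: 4.23
eef_pos: [527.5, 116.6, 147.6]
tcp_rot: [3.14, 0.0, 1.81]
contact_force: [-1.1, 0.6, 0.2]
opening: -0.001
grasp_force: 0.0
clock: 4.4
eef_pos: [524.2, 115.9, 147.0]
tcp_rot: [3.141, -0.0, 1.811]
contact_force: [-0.7, 0.5, 0.8]
opening: -0.003
grasp_force: 0.0
```

View pics/w1.png

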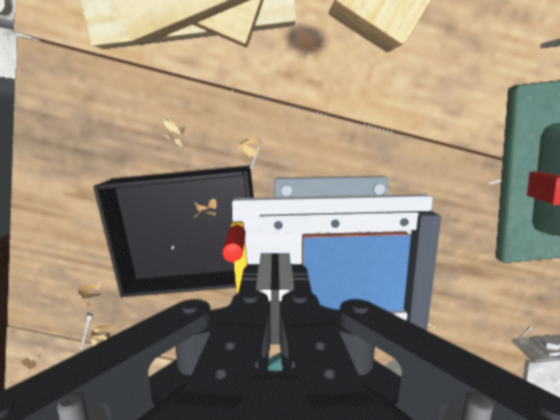

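Fingertips are at (275,258), and the peg is at (234,245), about 7 mm to the left. I'll close the gap, then swing about the pivot.

```bash
echo '[[[0,0,0],[0,-4,0],0],[[0,0,0],[0,-3,0],0],[[0,0,0],[0,0,0],0]]' | python3 -m handwheel
echo '[[[0,0,-0.12],[1.5,-9.2,0],0],[[0,0,-0.12],[1.5,-9.2,0],0],[[0,0,0],[0,0,0],0]]' | python3 -m handwheel
python3 - <<'E'
from h import *
s=r.sense(); P=s["eef_pos"]; d=R.from_euler('z',-.2503).apply(P-[568.7,92.6,0]); print(P,d-[-58,-43,0],s["tcp_rot"][2]-1.821)
cv2.imwrite("pics/w2.png",cams.grab_frame("wrist")[:,:,::-1])
E
```

```text
clock: 4.7
eef_pos: [516.9, 114.1, 146.4]
tcp_rot: [-3.141, -0.0, 1.811]
contact_force: [0.1, -0.1, -0.1]
opening: 0.001
grasp_force: 0.0
clock: 4.95
eef_pos: [497.7, 111.4, 146.3]
tcp_rot: [-3.14, -0.0, 2.056]
contact_force: [-0.6, -0.3, 0.0]
opening: 0.003
grasp_force: 0.0
[497.66843215 111.39316888 146.3027398 ] [ -6.16312642  78.80167644 146.3027398 ] 0.23535854718424587
```

View pics/w2.png

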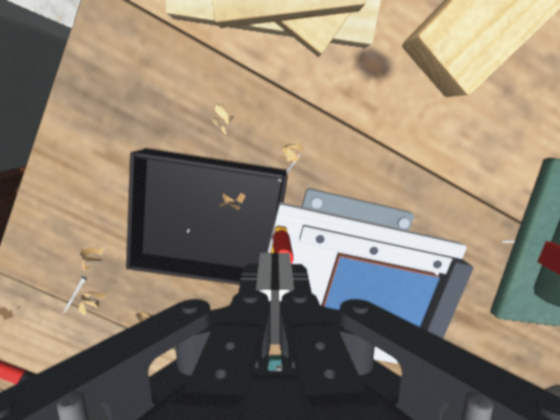

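The peg at (283,243) lies ahead of the fingertips and there was no contact, so the fingers passed inside it. I'll check the tip and peg projections.

```bash
python3 - <<'E'
from h import *
c=cams.camera_params("wrist"); Rc=R.from_rotvec(c["rvec"]); C=-Rc.inv().apply(c["tvec"]); s=r.sense(); P=s["eef_pos"]
Rt=R.from_euler('xyz',s["tcp_rot"]); print("cam in tool",Rt.inv().apply(C-P), "axis in tool",Rt.inv().apply(Rc.inv().apply([0,0,1])))
print("tip corners",proj("wrist",P+Rt.apply([(11,0,22),(-11,0,22),(11,10,22),(11,-10,22)])).round())
p=[568.7,92.6,.2503,-.0194]
print("peg top/foot,tile",proj("wrist",stand([(-58,34,143),(-58,34,109),(50,28,103),(50,-28,103),(-20,-28,103),(-20,28,103),(65,50,95),(-65,50,95)],*p)).round())
E
```

```text
cam in tool [ 6.99693389e+01 -9.58588013e-02 -1.58679329e+02] axis in tool [-2.73545918e-01  7.42159907e-05  9.61858942e-01]
tip corners [[275. 224.]
 [275. 260.]
 [293. 224.]
 [257. 224.]]
peg top/foot,tile [[286. 262.]
 [283. 238.]
 [439. 277.]
 [411. 347.]
 [315. 329.]
 [338. 256.]
 [466. 247.]
 [277. 205.]]
```

```bash
python3 - <<'E'
from h import *
s=r.sense(); P=s["eef_pos"];Rt=R.from_euler('xyz',s["tcp_rot"])
for x in(11,5,0): print(x,[(z,proj("wrist",P+Rt.apply([x,0,z]))[0,1].round()) for z in(22,10,0,-10,-20)])
print(proj("side",P+Rt.apply([(0,0,22),(0,0,0)])))
a=cv2.resize(cams.grab_frame("side")[130:250,205:335,::-1],None,fx=5,fy=5,interpolation=cv2.INTER_CUBIC); cv2.imwrite("pics/s1.png",a)
E
```

```text
11 [(22, np.float64(224.0)), (10, np.float64(231.0)), (0, np.float64(238.0)), (-10, np.float64(245.0)), (-20, np.float64(253.0))]
5 [(22, np.float64(234.0)), (10, np.float64(242.0)), (0, np.float64(249.0)), (-10, np.float64(257.0)), (-20, np.float64(266.0))]
0 [(22, np.float64(242.0)), (10, np.float64(250.0)), (0, np.float64(258.0)), (-10, np.float64(266.0)), (-20, np.float64(276.0))]
[[267.48051885 184.54799105]
 [267.47565524 177.77285978]]
```

View pics/s1.png

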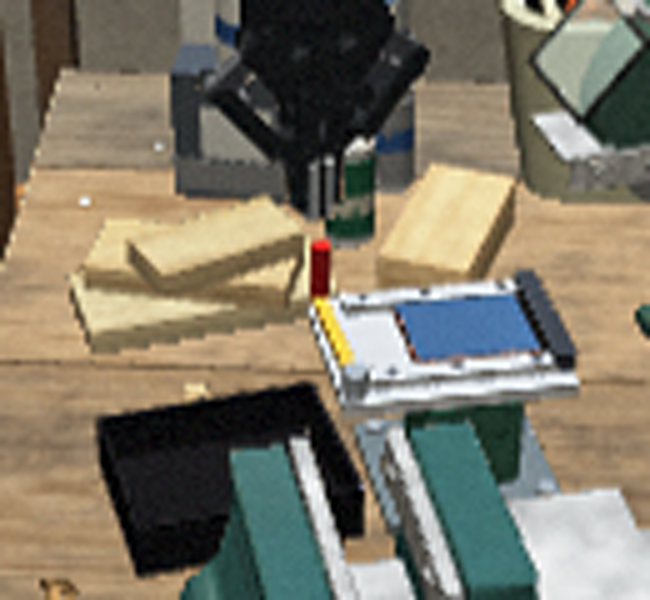

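The tile and bed still match the prediction. But both the side view (tip at about (268,173), predicted (267.5,184.5)) and the wrist view put the real fingertips about 37–39 mm higher than reported, so the tips were simply above the peg. I'll back up behind the peg and go down by that much, watching for contact.

```bash
echo '[[[0,0,0.12],[-2.5,9,0],0],[[0,0,0.12],[-2.5,9,0],0],[[0,0,0],[0,9,0],0],[[0,0,0],[0,9,0],0],[[0,0,0],[0,0,0],0]]' | python3 -m handwheel
echo '[[[0,0,0],[0,0,10],0],[[0,0,0],[0,0,10],0],[[0,0,0],[0,0,5],0],[[0,0,0],[0,0,5],0],[[0,0,0],[0,0,0],0]]' | python3 -m handwheel
python3 - <<'E'
from h import *
s=r.sense(); P=s["eef_pos"];Rt=R.from_euler('xyz',s["tcp_rot"])
d=R.from_euler('z',-.2503).apply(P-[568.7,92.6,0]); print(d-[-58,-43,0])
print("side peg, tip(-17)",proj("side",np.r_[P+Rt.apply([(0,0,-17),(11,0,-17)]),stand([(-58,34,143),(-58,34,109)],568.7,92.6,.2503,-.0194)]).round(1).tolist())
print("wrist",proj("wrist",P+Rt.apply([(11,0,-17)])))
a=cv2.resize(cams.grab_frame("side")[140:220,235:335,::-1],None,fx=4,fy=4,interpolation=cv2.INTER_CUBIC)
b=cams.grab_frame("wrist")[150:350,100:500,::-1]
cv2.imwrite("pics/s2.png",np.vstack([a,b[:, :400]]))
E
```

```text
clock: 5.47
eef_pos: [537.4, 119.3, 146.7]
tcp_rot: [3.14, 0.0, 1.813]
contact_force: [0.1, 0.3, 0.5]
opening: -0.001
grasp_force: 0.0
clock: 5.88
eef_pos: [534.0, 118.5, 115.1]
tcp_rot: [-3.139, -0.0, 1.811]
contact_force: [-0.4, -0.4, 0.1]
opening: -0.001
grasp_force: 0.0
[ 30.81542448  76.66503158 115.06464044]
side peg, tip(-17) [[280.5, 181.3], [279.6, 179.1], [269.8, 178.5], [269.6, 188.9]]
wrist [[275.14925155 250.6602125 ]]
```

View pics/s2.png

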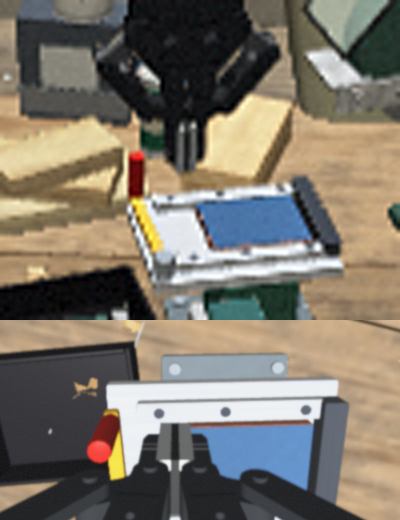

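The side view puts the tip at (282,182), which is tool z ≈ -14 rather than +22. The tip is now at z≈129. I'll go 8 mm lower and push the peg.

```bash
echo '[[[0,0,0],[0,0,4],0],[[0,0,0],[0,-3,4],0],[[0,0,0],[0,-5,0],0],[[0,0,0],[0,0,0],0]]' | python3 -m handwheel
echo '[[[0,0,0],[0,-3,0],0],[[0,0,0],[0,0,0],0]]' | python3 -m handwheel
echo '[[[0,0,0],[0,-3,0],0],[[0,0,0],[0,0,0],0]]' | python3 -m handwheel
echo '[[[0,0,0],[0,-3,0],0],[[0,0,0],[0,0,0],0]]' | python3 -m handwheel
```

```text
clock: 6.32
eef_pos: [526.0, 116.5, 108.2]
tcp_rot: [-3.14, -0.0, 1.811]
contact_force: [0.1, -0.2, -0.5]
opening: 0.002
grasp_force: 0.0
clock: 6.48
eef_pos: [524.1, 116.0, 108.7]
tcp_rot: [-3.141, -0.0, 1.811]
contact_force: [0.2, -0.2, -0.4]
opening: 0.001
grasp_force: 0.0
clock: 6.65
eef_pos: [521.4, 115.4, 108.7]
tcp_rot: [3.141, -0.0, 1.811]
contact_force: [0.3, 0.6, 0.0]
opening: 0.001
grasp_force: 0.1
clock: 6.82
eef_pos: [518.5, 114.7, 108.7]
tcp_rot: [3.141, -0.0, 1.811]
contact_force: [-0.2, 0.2, 0.6]
opening: -0.004
grasp_force: 0.2
```

```bash
echo '[[[0,0,-0.12],[1.4,-9.2,0],0],[[0,0,-0.12],[1.4,-9.2,0],0],[[0,0,-0.12],[1.4,-9.2,0],0],[[0,0,-0.12],[1.4,-9.2,0],0],[[0,0,-0.12],[1.4,-9.2,0],0]]' | python3 -m handwheel
python3 - <<'E'
from h import *
s=r.sense(); P=s["eef_pos"]; d=R.from_euler('z',-.2503).apply(P-[568.7,92.6,0])-[-58,-43,0]; a=s["tcp_rot"][2]-1.821; print(d,a,"tool-frame",R.from_euler('z',-a).apply(d))
im=cams.grab_frame("top")[:,:,::-1]; cv2.imwrite("pics/t1.png",cv2.resize(im[165:295,215:310],None,fx=4.5,fy=4.5,interpolation=cv2.INTER_CUBIC))
E
```

```text
clock: 7.23
eef_pos: [475.2, 100.0, 108.7]
tcp_rot: [3.141, 0.0, 2.417]
contact_force: [1.2, 1.1, 0.9]
opening: -0.001
grasp_force: 0.6
[-30.7240907   73.29953561 108.73904794] 0.5959446297453785 tool-frame [ 15.71452418  77.90921254 108.73904794]
```

View pics/t1.png

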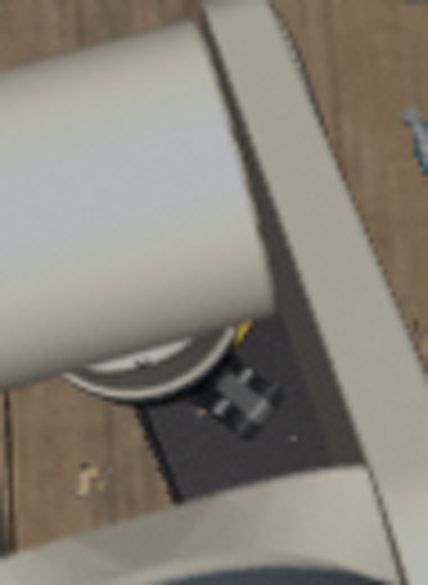

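A yellow strip shows outside the bed at (245,330), and about 1.6 N opposes the motion, so the bar is swinging. Continue.

```bash
echo '[[[0,0,-0.12],[1.3,-9.3,0],0],[[0,0,-0.12],[1.3,-9.3,0],0],[[0,0,-0.12],[1.3,-9.3,0],0],[[0,0,-0.12],[1.3,-9.3,0],0],[[0,0,-0.12],[1.3,-9.3,0],0]]' | python3 -m handwheel
echo '[[[0,0,-0.12],[1.3,-9.3,0],0],[[0,0,-0.12],[1.3,-9.3,0],0],[[0,0,-0.12],[1.3,-9.3,0],0],[[0,0,0],[0,0,0],0]]' | python3 -m handwheel
echo '[[[0,0,-0.06],[0.7,-4.6,0],0],[[0,0,0],[0,0,0],0]]' | python3 -m handwheel
python3 - <<'E'
from h import *
s=r.sense(); P=s["eef_pos"]; d=R.from_euler('z',-.2503).apply(P-[568.7,92.6,0])-[-58,-43,0]; a=s["tcp_rot"][2]-1.821; a%=6.2832; print(d,a,"tool-frame",R.from_euler('z',-a).apply(d),s["contact_force"])
E
```

```text
clock: 7.7
eef_pos: [448.1, 62.5, 108.8]
tcp_rot: [3.141, 0.0, 3.014]
contact_force: [1.0, 1.8, 0.0]
opening: 0.004
grasp_force: 0.6
clock: 8.03
eef_pos: [443.9, 33.9, 108.6]
tcp_rot: [-3.141, -0.0, -2.91]
contact_force: [-0.7, -0.5, 0.3]
opening: 0.001
grasp_force: 0.0
clock: 8.2
eef_pos: [444.4, 30.0, 108.6]
tcp_rot: [3.142, -0.0, -2.856]
contact_force: [-0.6, 0.8, -0.4]
opening: -0.001
grasp_force: 0.0
[-77.89250844  13.14063889 108.59043746] 1.6057556210585222 tool-frame [ 15.85512227  77.38562114 108.59043746] [-0.59820533  0.80031415 -0.39493835]
```

```bash
echo '[[[0,0,-0.06],[0.8,-4.6,0],0],[[0,0,0],[0,0,0],0]]' | python3 -m handwheel
for k in 1; do echo '[[[0,0,-0.06],[0.8,-4.6,0],0],[[0,0,0],[0,0,0],0]]' | python3 -m handwheel; done
echo '[[[0,0,-0.03],[0.4,-2.3,0],0],[[0,0,0],[0,0,0],0]]' | python3 -m handwheel
```

```text
clock: 8.37
eef_pos: [444.9, 25.6, 108.6]
tcp_rot: [3.142, -0.0, -2.796]
contact_force: [-0.2, 0.3, 0.4]
opening: 0.001
grasp_force: 0.0
clock: 8.53
eef_pos: [445.5, 21.6, 108.5]
tcp_rot: [3.14, -0.0, -2.736]
contact_force: [-0.2, 4.0, 0.6]
opening: 0.002
grasp_force: 2.0
clock: 8.7
eef_pos: [445.3, 20.7, 108.4]
tcp_rot: [3.138, -0.0, -2.709]
contact_force: [-3.2, 14.5, 1.5]
opening: -0.002
grasp_force: 7.0
```

The force rose to 14.5 N at tool angle about 1.75, so the bar is at its end stop. Back away, lift, and check the bar's colour numerically.

```bash
echo '[[[0,0,0],[0,6,0],0],[[0,0,0],[0,14,0],0],[[0,0,0],[0,0,-30],0],[[0,0,0],[0,0,-35],0],[[0,0,0],[0,0,0],0]]' | python3 -m handwheel
echo '[[[0,0,0.09],[0,0,0],0],[[0,0,0.09],[0,0,0],0],[[0,0,0],[0,0,0],0]]' | python3 -m handwheel
cat > g.py <<'E'
from h import *
import sys
s=r.sense(); P=s["eef_pos"]; Rt=R.from_euler('xyz',s["tcp_rot"]); S=np.array(eval(sys.argv[1]))
W=stand([S],568.7,92.6,.2503,-.0194)[0]; print("target",W.round(1),"tool delta (tip z assumed TCP+14):",Rt.inv().apply(W-P-[0,0,14]).round(1),"yaw err",(s["tcp_rot"][2]-.2503)%6.2832-np.pi, s["qpos"].round(2))
E
python3 g.py '(33,0,103)'
python3 - <<'E'
from h import *
im=cams.grab_frame("side"); hsv=cv2.cvtColor(im,cv2.COLOR_RGB2HSV)
y=cv2.inRange(hsv,(20,150,120),(35,255,255)); rd=cv2.inRange(hsv,(0,180,100),(6,255,255))
for m in(y,rd):
    v,u=np.nonzero(m[150:240,210:320]); print(len(u),[(u.min()+210,u.max()+210,v.min()+150,v.max()+150) if len(u) else 0])
p=(568.7,92.6,.2503,-.0194)
for th in(1.75,1.6): print(proj("side",stand([(-58-77*np.sin(th),-43+77*np.cos(th),z) for z in(143,109)]+[(-58,-43,109)],*p)).round(0).tolist())
E
```

```text
clock: 9.12
eef_pos: [441.0, 37.5, 178.6]
tcp_rot: [-3.139, 0.007, -2.707]
contact_force: [1.5, -1.3, 0.3]
opening: -0.001
grasp_force: 0.0
clock: 9.37
eef_pos: [437.8, 37.0, 173.7]
tcp_rot: [-3.141, 0.001, -2.89]
contact_force: [-0.4, -0.7, -0.2]
opening: -0.002
grasp_force: 0.0
target [601.  100.9 102.6] tool delta (tip z assumed TCP+14): [-173.9   21.3   85.1] yaw err 0.0008626062904042442 [ 0.08  0.11  2.06 -0.    0.97 -1.74]
80 [(np.int64(247), np.int64(274), np.int64(205), np.int64(213))]
17 [(np.int64(246), np.int64(249), np.int64(199), np.int64(210))]
[[248.0, 200.0], [248.0, 211.0], [275.0, 205.0]]
[[246.0, 198.0], [247.0, 208.0], [275.0, 205.0]]
```

The side view puts the peg at columns 246–249, rows 199–210, which fits 1.75 rad open. Now move over the rear half of the tile and descend.

```bash
echo '[[[0,0,0],[-35,4.3,0],0],[[0,0,0],[-35,4.3,0],0],[[0,0,0],[-35,4.3,0],0],[[0,0,0],[-35,4.3,0],0],[[0,0,0],[-34,4.3,0],0]]' | python3 -m handwheel
echo '[[[0,0,0],[0,0,20],0],[[0,0,0],[0,0,20],0],[[0,0,0],[0,0,15],0],[[0,0,0],[0,0,12],0],[[0,0,0],[0,0,0],0]]' | python3 -m handwheel
echo '[[[0,0,0],[0,0,0],0]]' | python3 -m handwheel
python3 g.py '(33,0,103)'
python3 - <<'E'
from h import *
s=r.sense(); P=s["eef_pos"]
print(proj("side",P+np.array([[0,0,14],[0,0,20]])))
a=cams.grab_frame("side")[140:220,250:350,::-1]; cv2.imwrite("pics/s3.png",cv2.resize(a,None,fx=6,fy=6,interpolation=cv2.INTER_CUBIC))
E
```

```text
clock: 9.83
eef_pos: [601.9, 103.0, 173.0]
tcp_rot: [-3.141, -0.0, -2.881]
contact_force: [0.5, -0.9, 0.3]
opening: 0.001
grasp_force: 0.0
clock: 10.25
eef_pos: [598.5, 102.0, 103.6]
tcp_rot: [3.141, -0.005, -2.882]
contact_force: [0.2, -0.1, 0.7]
opening: 0.002
grasp_force: 0.0
clock: 10.33
eef_pos: [600.0, 102.1, 106.1]
tcp_rot: [3.141, -0.001, -2.882]
contact_force: [-0.6, 0.1, 0.7]
opening: -0.001
grasp_force: 0.0
target [601.  100.9 102.6] tool delta (tip z assumed TCP+14): [-0.7 -1.5 17.4] yaw err 0.00928502659253283 [ 0.17  0.45  1.76 -0.    0.94 -1.66]
[[304.33905638 188.93246626]
 [304.44416361 187.10010749]]
```

View pics/s3.png

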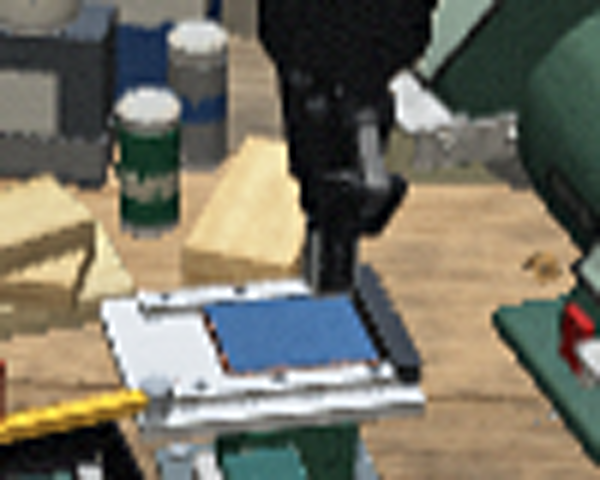

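The tip is at (305,189) as predicted, about 17 mm above the tile's rear half, and the bar is open. Creep down.

```bash
echo '[[[0,0,0],[0,-1,6],0],[[0,0,0],[0,0,5],0],[[0,0,0],[0,0,0],0],[[0,0,0],[0,0,0],0]]' | python3 -m handwheel
for i in 1; do echo '[[[0,0,0],[0,0,1.5],0],[[0,0,0],[0,0,0],0]]' | python3 -m handwheel; done
echo '[[[0,0,0],[0,0,1.5],0],[[0,0,0],[0,0,0],0]]' | python3 -m handwheel
```

```text
clock: 10.72
eef_pos: [600.5, 101.1, 95.6]
tcp_rot: [3.142, -0.0, -2.882]
contact_force: [-0.1, 0.1, 0.0]
opening: -0.002
grasp_force: 0.0
clock: 10.88
eef_pos: [600.7, 101.2, 94.1]
tcp_rot: [-3.142, 0.0, -2.882]
contact_force: [0.3, 0.7, -0.4]
opening: 0.001
grasp_force: 0.0
clock: 11.05
eef_pos: [600.5, 101.1, 92.5]
tcp_rot: [-3.142, -0.0, -2.882]
contact_force: [0.5, 0.6, -0.9]
opening: -0.0
grasp_force: 0.0
```

```bash
echo '[[[0,0,0],[0,0,1.5],0],[[0,0,0],[0,0,0],0]]' | python3 -m handwheel
echo '[[[0,0,0],[0,0,1],0],[[0,0,0],[0,0,0],0]]' | python3 -m handwheel
```

```text
clock: 11.22
eef_pos: [600.5, 101.1, 90.9]
tcp_rot: [3.142, -0.0, -2.882]
contact_force: [-0.1, 0.3, 0.6]
opening: 0.003
grasp_force: 0.0
clock: 11.38
eef_pos: [600.5, 101.1, 89.9]
tcp_rot: [3.142, -0.0, -2.882]
contact_force: [0.1, -0.2, 0.2]
opening: -0.0
grasp_force: 0.0
```

```bash
echo '[[[0,0,0],[0,0,1],0],[[0,0,0],[0,0,0],0]]' | python3 -m handwheel
```

```text
clock: 11.55
eef_pos: [600.5, 101.2, 88.9]
tcp_rot: [3.142, -0.0, -2.882]
contact_force: [-0.3, 0.3, 0.1]
opening: 0.002
grasp_force: 0.0
```

```bash
echo '[[[0,0,0],[0,0,1],0],[[0,0,0],[0,0,0],0]]' | python3 -m handwheel
```

```text
clock: 11.72
eef_pos: [600.5, 101.1, 87.9]
tcp_rot: [3.142, -0.0, -2.882]
contact_force: [0.2, 0.2, -0.6]
opening: 0.004
grasp_force: 0.0
```

```bash
echo '[[[0,0,0],[0,0,0.8],0],[[0,0,0],[0,0,0],0]]' | python3 -m handwheel
```

```text
clock: 11.88
eef_pos: [600.5, 101.1, 87.2]
tcp_rot: [3.142, -0.0, -2.882]
contact_force: [0.4, -0.5, -0.4]
opening: -0.003
grasp_force: 0.0
```

```bash
echo '[[[0,0,0],[0,0,0.8],0],[[0,0,0],[0,0,0],0]]' | python3 -m handwheel
```

```text
clock: 12.05
eef_pos: [600.5, 101.1, 86.4]
tcp_rot: [3.142, -0.0, -2.882]
contact_force: [0.0, -0.4, -0.3]
opening: -0.002
grasp_force: 0.0
```

```bash
echo '[[[0,0,0],[0,0,0.8],0],[[0,0,0],[0,0,0],0]]' | python3 -m handwheel
```

```text
clock: 12.22
eef_pos: [600.7, 101.2, 86.0]
tcp_rot: [3.142, 0.0, -2.882]
contact_force: [-1.6, -0.5, 3.6]
opening: -0.004
grasp_force: 1.4
```

```bash
echo '[[[0,0,0],[0,0,0.7],0],[[0,0,0],[0,0,0],0]]' | python3 -m handwheel
```

```text
clock: 12.38
eef_pos: [600.7, 101.2, 85.9]
tcp_rot: [3.142, 0.0, -2.882]
contact_force: [-3.4, -1.1, 10.1]
opening: -0.003
grasp_force: 4.9
```

```bash
echo '[[[0,0,0],[0,0,0.7],0],[[0,0,0],[0,0,0],0]]' | python3 -m handwheel
```

```text
clock: 12.55
eef_pos: [600.8, 101.2, 85.8]
tcp_rot: [-3.142, 0.0, -2.882]
contact_force: [-5.2, -1.5, 16.2]
opening: -0.001
grasp_force: 7.7
```

```bash
echo '[[[0,0,0],[0,0,0.7],0],[[0,0,0],[0,0,0],0]]' | python3 -m handwheel
```

```text
clock: 12.72
eef_pos: [600.8, 101.2, 85.8]
tcp_rot: [-3.142, 0.001, -2.882]
contact_force: [-8.0, -1.7, 22.5]
opening: -0.001
grasp_force: 11.0
```

Contact is at TCP z≈86.1, and stiffness is about 9 N/mm. Those four presses were issued together and reached 22.5 N, which is below the limit but too much, so back off to about 8 N and take smaller single steps.

```bash
echo '[[[0,0,0],[0,0,-1.6],0],[[0,0,0],[0,0,0],0]]' | python3 -m handwheel
```

```text
clock: 12.88
eef_pos: [601.0, 101.2, 85.9]
tcp_rot: [-3.141, 0.001, -2.882]
contact_force: [-0.4, 0.0, 8.6]
opening: 0.001
grasp_force: 4.8
```

```bash
echo '[[[0,0,0],[1,0,0],0],[[0,0,0],[2,0,0],0],[[0,0,0],[2,0,-0.1],0],[[0,0,0],[0,0,0],0]]' | python3 -m handwheel
```

```text
clock: 13.22
eef_pos: [597.1, 100.1, 86.1]
tcp_rot: [-3.141, 0.003, -2.882]
contact_force: [0.1, 0.3, 6.5]
opening: -0.001
grasp_force: 3.2
```

```bash
cat > t.py <<'E'
from h import *
from scipy.optimize import least_squares
im=cams.grab_frame("side"); hsv=cv2.cvtColor(im,cv2.COLOR_RGB2HSV)
m=cv2.inRange(hsv,(100,100,80),(120,255,255)); m[:175]=0;m[230:]=0;m[:,:240]=0;m[:,320:]=0
v,u=np.nonzero(m); print("blue n",len(u),"u",u.min(),u.max(),"v",v.min(),v.max())
p=(568.7,92.6,.2503,-.0194)
for x in(15,0,-20,-40,-60): print(x,[int(proj("side",stand([(x+a,b,103) for a in(-35,35) for b in(-28,28)],*p))[:,0].min())],end=" ")
s=r.sense(); print("TCP stand",R.from_euler('z',-.2503).apply(s["eef_pos"]-[568.7,92.6,0]).round(1))
E
echo '[[[0,0,0],[3,0,0],0],[[0,0,0],[3,0,-0.1],0],[[0,0,0],[3,0,0],0],[[0,0,0],[0,0,0],0]]' | python3 -m handwheel; python3 t.py
```

```text
clock: 13.55
eef_pos: [588.5, 97.8, 86.4]
tcp_rot: [-3.141, 0.003, -2.882]
contact_force: [2.1, 0.7, 7.7]
opening: 0.002
grasp_force: 3.7
blue n 215 u 280 307 v 190 201
15 [283] 0 [278] -20 [271] -40 [263] -60 [256] TCP stand [20.5  0.1 86.4]
```

The tile is dragging along (its blue left edge went to 280) at 7.7 N. Keep sliding.

```bash
echo '[[[0,0,0],[4,0,-0.1],0],[[0,0,0],[4,0,-0.1],0],[[0,0,0],[4,0,-0.1],0],[[0,0,0],[4,0,-0.1],0],[[0,0,0],[0,0,0],0]]' | python3 -m handwheel
```

```text
clock: 14.02
eef_pos: [573.0, 93.6, 86.8]
tcp_rot: [-3.141, 0.004, -2.882]
contact_force: [1.5, -0.7, 8.3]
opening: -0.001
grasp_force: 4.2
```

```bash
echo '[[[0,0,0],[4,0,-0.1],0],[[0,0,0],[4,0,-0.1],0],[[0,0,0],[4,0,-0.1],0],[[0,0,0],[4,0,-0.1],0],[[0,0,0],[0,0,0],0]]' | python3 -m handwheel; python3 t.py
```

```text
clock: 14.43
eef_pos: [557.7, 89.6, 87.3]
tcp_rot: [-3.141, 0.004, -2.882]
contact_force: [1.1, 0.2, 8.6]
opening: -0.001
grasp_force: 4.6
blue n 215 u 269 296 v 191 203
15 [283] 0 [278] -20 [271] -40 [263] -60 [256] TCP stand [-11.4  -0.2  87.3]
```

```bash
echo '[[[0,0,0],[4,0,-0.12],0],[[0,0,0],[4,0,-0.12],0],[[0,0,0],[4,0,-0.12],0],[[0,0,0],[4,0,-0.12],0],[[0,0,0],[0,0,0],0]]' | python3 -m handwheel
```

```text
clock: 14.9
eef_pos: [542.3, 85.5, 87.8]
tcp_rot: [-3.141, 0.004, -2.882]
contact_force: [1.4, -0.7, 9.4]
opening: -0.001
grasp_force: 4.7
```

```bash
echo '[[[0,0,0],[4,0,-0.12],0],[[0,0,0],[4,0,-0.12],0],[[0,0,0],[4,0,-0.12],0],[[0,0,0],[4,0,-0.12],0],[[0,0,0],[0,0,0],0]]' | python3 -m handwheel; python3 t.py
```

```text
clock: 15.32
eef_pos: [526.9, 81.4, 88.3]
tcp_rot: [-3.141, 0.004, -2.882]
contact_force: [0.4, 0.4, 9.7]
opening: 0.002
grasp_force: 4.9
blue n 215 u 258 284 v 192 204
15 [283] 0 [278] -20 [271] -40 [263] -60 [256] TCP stand [-43.3  -0.5  88.3]
```

```bash
echo '[[[0,0,0],[4,0,-0.2],0],[[0,0,0],[4,0,-0.2],0],[[0,0,0],[4,0,-0.15],0],[[0,0,0],[4,0,-0.15],0],[[0,0,0],[2,0,0],0]]' | python3 -m handwheel; python3 t.py
```

```text
clock: 15.78
eef_pos: [509.6, 76.8, 88.8]
tcp_rot: [-3.141, 0.004, -2.882]
contact_force: [3.1, 0.7, 7.0]
opening: 0.0
grasp_force: 3.2
blue n 222 u 251 278 v 193 205
15 [283] 0 [278] -20 [271] -40 [263] -60 [256] TCP stand [-61.5  -0.6  88.8]
```

The tile centre is about 12 mm past the edge. Lift fast to let it tip and drop.

```bash
echo '[[[0,0,0],[0,0,-30],0],[[0,0,0],[0,0,-40],0],[[0,0,0],[0,0,0],0],[[0,0,0],[0,0,0],0],[[0,0,0],[0,0,0],0]]' | python3 -m handwheel; python3 t.py
```

```text
clock: 16.25
eef_pos: [507.6, 76.5, 157.5]
tcp_rot: [3.142, 0.0, -2.882]
contact_force: [-0.4, 0.1, 0.5]
opening: -0.001
grasp_force: 0.0Traceback (most recent call last):
  File "t.py", line 5, in <module>
    v,u=np.nonzero(m); print("blue n",len(u),"u",u.min(),u.max(),"v",v.min(),v.max())
                                                 ~~~~~^^
    return umr_minimum(a, axis, None, out, keepdims, initial, where)
ValueError: zero-size array to reduction operation minimum which has no identity
```

The tile has left the bed. Lift the arm, move it clear, and check the tray, bar and bystanders numerically.

```bash
echo '[[[0,0,0],[0,0,-40],0],[[0,0,0],[0,0,-40],0],[[0,0,0],[0,0,-40],0],[[0,0,0],[0,0,-40],0],[[0,0,0],[0,-35,-10],0]]' | python3 -m handwheel
echo '[[[0,0,0],[0,-40,0],0],[[0,0,0],[0,-40,0],0],[[0,0,0],[0,-40,0],0],[[0,0,0],[0,-40,0],0],[[0,0,0],[0,-40,0],0]]' | python3 -m handwheel
echo '[[[0,0,0],[0,-40,0],0],[[0,0,0],[0,-40,0],0],[[0,0,0],[0,-40,0],0],[[0,0,0],[0,-40,0],0],[[0,0,0],[0,0,0],0]]' | python3 -m handwheel
python3 - <<'E'
from h import *
im=cams.grab_frame("top"); o=cv2.imread("pics/top0.png")[:,:,::-1]; cv2.imwrite("pics/top9.png",im[:,:,::-1])
d=(np.abs(im.astype(int)-o).max(2)>40).astype(np.uint8)
n,_,st,_=cv2.connectedComponentsWithStats(d,connectivity=8)
for q in st[1:]:
    if q[4]>15: print(q, im[q[1]:q[1]+q[3],q[0]:q[0]+q[2]].reshape(-1,3).mean(0).round())
hsv=cv2.cvtColor(im,cv2.COLOR_RGB2HSV)
for nm,lo,hi in(("blue",(98,90,40),(122,255,255)),("terra",(3,70,50),(14,220,255)),("yellow",(20,140,100),(35,255,255)),("red",(0,190,90),(3,255,255))):
    m=cv2.inRange(hsv,lo,hi)[165:300,215:310]; v,u=np.nonzero(m); print(nm,len(u),(u.min()+215,u.max()+215,v.min()+165,v.max()+165) if len(u) else "")
p=(568.7,92.6,.2503,-.0194)
print("open bar peg/pivot",proj("top",stand([(-58-77*np.sin(1.75),-43+77*np.cos(1.75),143),(-58,-43,109)],*p)).round())
E
```

```text
clock: 16.72
eef_pos: [518.1, 46.2, 332.8]
tcp_rot: [3.14, 0.006, -2.879]
contact_force: [1.0, 1.2, 1.9]
opening: -0.001
grasp_force: 0.0
clock: 17.13
eef_pos: [567.7, -152.4, 325.9]
tcp_rot: [3.14, -0.002, -2.882]
contact_force: [0.5, 1.3, -0.7]
opening: 0.001
grasp_force: 0.0
clock: 17.55
eef_pos: [609.2, -311.6, 324.4]
tcp_rot: [-3.141, -0.003, -2.886]
contact_force: [-0.8, 0.9, -0.1]
opening: -0.003
grasp_force: 0.0
[ 474   30   86  107 3904] [98. 98. 97.]
[542  40   6   6  18] [99. 96. 85.]
[235 180  33  36 762] [154. 157. 161.]
[243 220  34  16 168] [129. 131. 134.]
[279 222  21  32 118] [111.  92.  68.]
[255 239  31  34 653] [105.  75.  61.]
[ 256  396  125   24 1934] [159. 160. 163.]
blue 0 
terra 782 (np.int64(215), np.int64(309), np.int64(165), np.int64(299))
yellow 102 (np.int64(280), np.int64(295), np.int64(223), np.int64(249))
red 1 (np.int64(296), np.int64(296), np.int64(251), np.int64(251))
open bar peg/pivot [[298. 249.]
 [280. 220.]]
```

Results of the check:
- **Tile:** it lies flat in the tray with the terracotta side up. The blob spans (255–286, 239–273), inside the tray outline, and its area matches a flat tile.
- **Tray and bystanders:** the comparison shows no change where they stand.
- **Bar:** it is still fully open, with the peg at about (296,251) against (298,249) expected.

I'm handing in.

```bash
python3 -c "
from rig import r
print(r.sign_off())"
```

```text
the job is handed in; nothing more can be done
None
```

The job is handed in: the stop bar is fully open, the tile is lying in the scrap tray (pressed with 22.5 N at most, against a 30 N limit), and the camera check showed the tray and bystanders unmoved.

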